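Hold a spice jar over its place in the spice drawer

TASK

Pull the drawer of the little wooden spice cabinet right open, then fetch the spice jar that stands on the worktop and carry it over the things in between to the one hole in the drawer that has no jar in it. Stop there and finish still holding it: upright, straight over that hole and about a finger's width above the wood, so that I can check the place before it goes in. The jar must touch neither the drawer nor anything in it, the two jars already there stay in their holes, and the tin, box and jar on the worktop are left alone.

Things in the scene. Friction and masses are not known exactly. Their poses are not given: they have to be found in the camera images.
- spice_cabinet: fixed wooden countertop cabinet with one drawer, 160 deep (its x) x 246 wide (its y) x 140 high; origin at the centre of its underside, on the worktop; its front faces its own -x, towards the robot, and it may be turned a little
- drawer (a joint): the drawer: 0 shut (its start), 0.13 m fully open (a stop); slides along the cabinet's -x and stays where it is left, about 2 N of friction. Its front panel is 12 thick in front of the cabinet, with its top edge 122 above the worktop. Inside, a wooden board with three round holes in a row along the cabinet's y, 54 in diameter, 68 apart, the board's top 60 above the worktop, the drawer's floor 20 above it. When shut, the row of holes is 41 behind the cabinet's front plane
- handle (a point): middle of the drawer's steel bar handle: a round bar 10 thick and 110 long along the cabinet's y, fixed by posts 45 either side of its middle, 108 above the worktop, with a clear gap of 45 between bar and front panel; moves with the drawer
- place_left (a point): centre of the left hole (cabinet's +y), at the height of the board's top; moves with the drawer; axes as the cabinet's
- place_middle (a point): the same for the middle hole
- place_right (a point): the same for the right hole (cabinet's -y)
- cork_pad: thin round cork pad, 42 in diameter, 5 thick, loose on the drawer's floor at the bottom of the one hole that has no jar, which may be any of the three; origin at the centre of its underside
- stored_jar_a: spice jar like the loose one, standing in one of the drawer's holes (top 125 above the worktop); origin at the centre of its underside
- stored_jar_b: the other spice jar in the drawer, same size and origin
- loose_jar: the spice jar to fetch: glass with a dark lid, round, 41 in diameter, 105 high, 75 to 155 g, standing upright on the worktop to the left, beyond the tin, box and squat jar; origin at the centre of its underside, z up its axis
- tall_tin: food tin, 76 in diameter, 110 high, loose on the worktop between the spice jar and the cabinet; origin at the centre of its underside
- tea_box: upright carton, 63 x 78 x 102 high, in the same row; origin at the centre of its underside
- squat_jar: wide glass jar with a dark lid, 64 in diameter, 94 high, in the same row; origin at the centre of its underside
There are look-alikes about, which are no part of the job. Leave any blue, purple or red look-alike of the loose_jar alone.

How it is judged:
On the way, in this order (a step that is already met when the one before it is completed fails the run):
1. the drawer is pulled open (more than 0.11 m) (value of joint drawer above 0.11 m), for 0.2 s.
2. the loose spice jar is lifted (underside more than 50 mm above the worktop) (height (world z) of loose_jar above 0.05 m), for 0.2 s.
At the end, for the whole second after the job is handed in: The gripper holds the loose jar still, upright within 0.12 rad, its axis within 8 mm of the centre of the hole without a jar, its underside 3 to 30 mm above the board, touching nothing else; the drawer is open by more than 0.11 m (((horizontal distance between cork_pad and place_left below 0.015 m and horizontal distance between loose_jar and place_left below 0.008 m and z of loose_jar in the frame of place_left between 0.003 and 0.03 m) or (horizontal distance between cork_pad and place_middle below 0.015 m and horizontal distance between loose_jar and place_middle below 0.008 m and z of loose_jar in the frame of place_middle between 0.003 and 0.03 m) or (horizontal distance between cork_pad and place_right below 0.015 m and horizontal distance between loose_jar and place_right below 0.008 m and z of loose_jar in the frame of place_right between 0.003 and 0.03 m)) and value of joint drawer above 0.11 m and angle between loose_jar's own z axis and vertical below 0.12 rad and linear speed of loose_jar below 0.02 m/s and contact force between loose_jar and the fingers above 1 N and contact force between loose_jar and spice_cabinet below 0.05 N and contact force between loose_jar and cork_pad below 0.05 N and contact force between loose_jar and stored_jar_a below 0.05 N and contact force between loose_jar and stored_jar_b below 0.05 N and contact force between loose_jar and tall_tin below 0.05 N and contact force between loose_jar and tea_box below 0.05 N and contact force between loose_jar and squat_jar below 0.05 N); the arm keeps its last pose, push and grip.
It fails at once if the carried jar touches the cabinet, the drawer or something in it (over 0.5 N) (contact force between loose_jar and spice_cabinet above 0.5 N or contact force between loose_jar and cork_pad above 0.5 N or contact force between loose_jar and stored_jar_a above 0.5 N or contact force between loose_jar and stored_jar_b above 0.5 N).
It fails at once if a jar in the drawer is tipped (0.35 rad) or lifted out (underside above 50 mm) (angle between any of stored_jar_a, stored_jar_b's own z axis and vertical above 0.35 rad or height (world z) of any of stored_jar_a, stored_jar_b above 0.05 m).
It fails at once if the tin, box or squat jar is shifted more than 30 mm or tipped (0.3 rad) (distance of any of tall_tin, tea_box, squat_jar from where it was at the start of the episode above 0.03 m or angle between any of tall_tin, tea_box, squat_jar's own z axis and vertical above 0.3 rad).
It also fails if it takes over 54 s, if anything falls off the work surface, if the arm or the gripper's body presses on something with over 40 N, if the wrist force passes 120 N, or if a joint passes its speed limit or range.

ROBOT

A 7-joint arm with a two-finger parallel gripper is mounted at the origin on a cart in front of the work surface, level with it; the furniture and walls round the work are solid. World frame = base frame: x ahead of the robot, y to its left, z up, the work surface at z = 0. Lengths are in m, angles in rad, forces in N, time in s.
With the tool pointing down it reaches from about 0.425 to 0.875 m from the base axis. Payload 4.7 kg.
Tool frame: the origin (TCP) lies where the fingers leave the gripper's body, on its centre line; the fingertips stand 70 mm ahead of it and the grasp point (between the pads) lies 51 mm ahead of it; z points along the fingers, y is the line along which they close (so a half turn about z gives the same grasp; the last joint's range is limited). The gripper opens to 87 mm and grips with 3 to 60 N. Pads are 19 mm wide; open, the fingers measure 117 mm over their backs; the gripper's body (75 mm by 190 mm) begins 51 mm behind the grasp point.
Start: joints at [-1.171, 0.321, -0.07, 1.45, 0.023, 1.371, -0.057], TCP at [0.245, 0.602, 0.292] pointing down, gripper open.
Joint ranges: [-2.86, 2.86], [-0.3, 2.09], [-1.38, 1.24], [0.06, 2.45], [-1.56, 4.7], [0.09, 2.05], [-2.69, 2.69]. Speed limits (rad/s): [2.57, 2.57, 3.14, 3.14, 3.14, 3.14, 3.14].

INTERFACE

Orientations are given as a rotation vector (axis times angle).
In Python, from bench import ctrl gives the robot as it stands.
- The arm moves only by the tool drive_tool, never from a script. Its argument "motion" is a list of rows, each a list of 3 entries, a list of its own where there are three numbers: the shift along the tool's x, y, z in cm, then the turn, a rotation vector about the tool's x, y, z in degrees, then the opening, from -1 (shut) to 1 (fully open). In form: [[[x, y, z], [ax, ay, az], claw], ...]. A call has 1 to 12 rows; each row shifts and turns the commanded pose from where the row before left it, along the tool's axes as they then stand; what a row does not reach is not made up. A row lasts 1/8 s, in which the tool goes at most 62.5 mm and 10.7 degrees, less where a joint would pass 70% of its speed; a pose out of reach is approached as far as the arm can. A call with a gripper value outside its range is refused whole. The fingers move at their own pace and stop on an object; "force" is the grip in N (left out, the last holds). Time passes only in rows, so rows that do not move let the fingers close. It gives the time, the measured TCP pose, the force, the opening and the grip force at its end, in the units of the state.
- ctrl.get_state(): the state, without advancing time (a new reading comes with each control period).
- ctrl.get_image(name): name is "side" or "top" or "wrist"; returns the picture (384x512x3 uint8, red, green, blue); there is no depth.
- ctrl.calibration(name): a dict with "K" (3x3 intrinsics, pixels), "origin" and "attitude" of the camera in the world; the wrist camera has in their place "tool_from_camera" (4x4, takes a point from camera to tool coordinates, whose origin is the TCP and whose axes are the flange's). Camera axes: x right, y up, looking along -z (the intrinsics and any distortion apply to the point x, -y, -z); pixel columns grow to the right and rows downward; lengths in m; the calibration is good to about 2 mm. A picture is of the moment at which its call begins: read the wrist's pose just before it. calibration takes no time and is no camera call.
- ctrl.close_job(): hands the job in; it is judged then, once.
The state is a dict: "time": time; "joint_positions": joint angles; "qd": joint speeds; "joint_torque": joint torques, N m; "position": TCP position; "tool_rot": TCP orientation; "ft_force": force on the tool from outside, world axes, zero at the start; "torque": the same for the moment, N m; "grip_width": opening from 0.0 (shut) to 1.0 (fully open); "grip_force": force on a finger pad.
Only numpy, scipy, OpenCV 4.12 (cv2) and the standard library are available. Lean on these libraries where they do the work, as an engineer would, in place of code of your own. Each camera call takes 0.05 s, during which the arm holds its last target. There are 200 camera calls.

## Working session

There is one attempt and no reset: what is moved stays moved. The work goes in short steps, Python scripts to look and compute and a tool call to move; the robot and the scene stay as the last step left them, time stands still between calls to the robot, and variables do not carry over. Pictures are saved under pics/ and viewed, at most 10 in all, crops included, and the job is handed in when it is done.

Besides the shell and the picture viewer there is one more tool, called after "Request:" as name(argument=value, ...), one argument or row to a line, values as JSON. drive_tool: Moves the arm, as the interface text tells. Its arguments: {"type":"object","properties":{"motion":{"type":"array","items":{"type":"array"}},"force":{"type":"number"}},"required":["motion"]}

```bash
mkdir -p pics && python3 - <<'E'
from bench import ctrl
import cv2,json
s=ctrl.get_state()
print(s)
for n in ("side","top","wrist"):
    im=ctrl.get_image(n); cv2.imwrite(f"pics/{n}0.png",im[:,:,::-1])
    print(n,ctrl.calibration(n))
E
ls
```

```text
{'time': 0.0, 'joint_positions': array([-1.17087077,  0.32179596, -0.07007322,  1.45169084,  0.02261062,
        1.37078424, -0.05690666]), 'qd': array([-0.00036995,  0.00052503, -0.00106706,  0.00036766,  0.00111562,
       -0.00065781, -0.00073253]), 'joint_torque': array([-1.40545239e-04, -4.91289890e+01, -4.04150113e-01, -3.12534034e+01,
       -6.40116166e-02,  4.34664753e-02,  1.65463734e-04]), 'position': array([0.24450014, 0.60180357, 0.2911709 ]), 'tool_rot': array([-6.02229050e-01, -3.08307289e+00,  2.94492986e-03]), 'ft_force': array([-0.35598221,  0.45928493, -0.04543095]), 'torque': array([-0.05617834, -0.02147068, -0.00393017]), 'grip_force': 0.0, 'grip_width': 1.0009879545659883}
side {'K': array([[488.88022717,   0.        , 254.66238186],
       [  0.        , 488.88022717, 190.75412268],
       [  0.        ,   0.        ,   1.        ]]), 'origin': array([-0.51529599,  0.73888143,  0.9599953 ]), 'attitude': array([ 0.57413772, -0.98050279, -1.88744097])}
top {'K': array([[437.1274351 ,   0.        , 255.10857951],
       [  0.        , 437.1274351 , 193.40656839],
       [  0.        ,   0.        ,   1.        ]]), 'origin': array([0.30064115, 0.13836133, 1.37042939]), 'attitude': array([ 0.14479775, -0.13985346, -1.57674579])}
wrist {'K': array([[267.70412221,   0.        , 259.1566859 ],
       [  0.        , 267.70412221, 189.93864402],
       [  0.        ,   0.        ,   1.        ]]), 'tool_from_camera': array([[ 1.24936574e-03,  9.66730093e-01,  2.55795556e-01,
         6.99779631e-02],
       [ 9.99999185e-01, -1.14083460e-03, -5.72666639e-04,
         5.02959135e-05],
       [-2.61793653e-04,  2.55796063e-01, -9.66730731e-01,
        -9.35871425e-02],
       [ 0.00000000e+00,  0.00000000e+00,  0.00000000e+00,
         1.00000000e+00]])}
pics
```

View pics/top0.png

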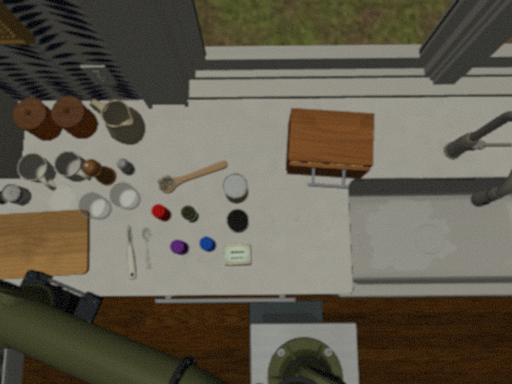

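View pics/side0.png

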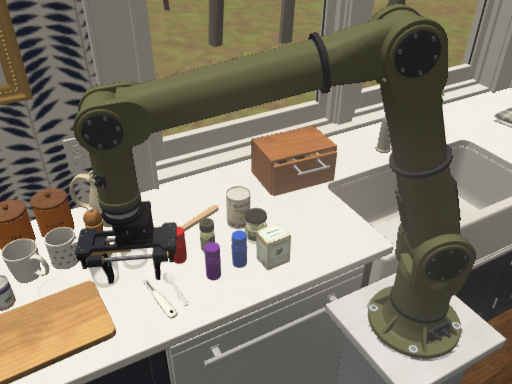

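The top view shows the cabinet at about (330,142) with its handle at (328,184). The dark-lidded jar is at (190,213), with red, purple and blue look-alikes around it. The tin is at (236,187), the squat jar at (237,220) and the box at (238,254). The side view agrees, with the handle at about (310,168) and the jar at (207,235).

```bash
cat > h.py <<'E'
import numpy as np,cv2
from scipy.spatial.transform import Rotation as R
from bench import ctrl
def cam(n,s=None):
    c=ctrl.calibration(n)
    if n=="wrist":
        T=c["tool_from_camera"];Rt=R.from_rotvec(s["tool_rot"]).as_matrix()
        return c["K"],s["position"]+Rt@T[:3,3],Rt@T[:3,:3]
    return c["K"],c["origin"],R.from_rotvec(c["attitude"]).as_matrix()
def ray(c,u,v):
    K,o,A=c; d=np.array([(u-K[0,2])/K[0,0],-(v-K[1,2])/K[1,1],-1.]); return o,A@d
def onz(c,u,v,z):
    o,d=ray(c,u,v); return o+d*(z-o[2])/d[2]
def proj(c,p):
    K,o,A=c; q=A.T@(np.asarray(p)-o); return K[0,0]*q[0]/-q[2]+K[0,2],K[1,1]*q[1]/q[2]+K[1,2]
def tri(c1,p1,c2,p2):
    o1,d1=ray(c1,*p1);o2,d2=ray(c2,*p2)
    t=np.linalg.lstsq(np.c_[d1,-d2],o2-o1,rcond=None)[0]
    a=o1+d1*t[0];b=o2+d2*t[1];return (a+b)/2,np.linalg.norm(a-b)
E
python3 - <<'E'
from h import *
t=cam("top");s=cam("side")
for n,u,v,z in [("jarlid",190,213,.105),("tin",236,187,.11),("squat",237,220,.094),("box",238,254,.102),("handle",328,184,.108),("red",160,212,.1),("blue",207,244,.1)]:
    print(n,onz(t,u,v,z).round(3))
for n,a,b in [("handle",(328,184),(310,168)),("jar",(190,213),(207,224))]: print(n,tri(t,a,s,b))
im=cv2.imread("pics/top0.png")
a=cv2.resize(im[100:200,280:380],None,fx=4,fy=4,interpolation=cv2.INTER_CUBIC)
b=cv2.resize(im[165:265,150:250],None,fx=4,fy=4,interpolation=cv2.INTER_CUBIC)
cv2.imwrite("pics/crop1.png",np.hstack([a,b]))
E
```

```text
jarlid [0.476 0.332 0.105]
tin [0.551 0.197 0.11 ]
squat [0.455 0.195 0.094]
box [0.356 0.192 0.102]
handle [ 0.557 -0.074  0.108]
red [0.481 0.421 0.1  ]
blue [0.386 0.282 0.1  ]
handle (array([ 0.56052976, -0.06887769,  0.10963491]), np.float64(0.011564997121947472))
jar (array([0.47932942, 0.33614633, 0.09249124]), np.float64(0.0053607540295877))
```

View pics/crop1.png

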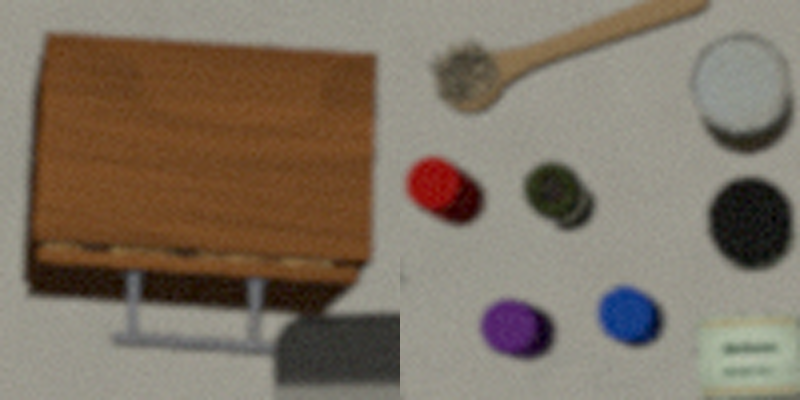

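```bash
cat >> h.py <<'E'
from scipy.linalg import logm,expm
def plan(p,yaw,n):
    "equal rows (shift cm, turn deg) to TCP p, tool down, tool y along world angle yaw(deg)"
    s=ctrl.get_state();T0=np.eye(4);T1=np.eye(4)
    T0[:3,:3]=R.from_rotvec(s["tool_rot"]).as_matrix();T0[:3,3]=s["position"]
    a=np.deg2rad(yaw);y=np.array([np.cos(a),np.sin(a),0]);z=np.array([0,0,-1.])
    T1[:3,:3]=np.c_[np.cross(y,z),y,z];T1[:3,3]=p
    D=expm(logm(np.linalg.inv(T0)@T1).real/n)
    print("t",round(s["time"],2),"row:",(D[:3,3]*100).round(2).tolist(),np.rad2deg(R.from_matrix(D[:3,:3]).as_rotvec()).round(2).tolist(),"x",n)
E
python3 - <<'E'
from h import *
t=cam("top")
P=lambda x,y,z:onz(t,280+x/4-.4,100+y/4-.4,z)
fl,fr=P(35,242,.14),P(370,262,.14);bl,br=P(48,35,.14),P(376,55,.14)
h1,h2=P(133,338,.108),P(253,346,.108)
for n,a,b in(("front",fl,fr),("back",bl,br),("bar",h1,h2)):
    print(n,a.round(3),b.round(3),np.linalg.norm(a-b).round(3),np.degrees(np.arctan2(*(a-b)[[1,0]]))-90)
print("depth dir",np.degrees(np.arctan2(*((bl+br-fl-fr)[[1,0]]))))
m=(h1+h2)/2;print("handle",m)
plan([m[0]-.0,m[1],.26],-4,14)
E
```

```text
front [0.623 0.044 0.14 ] [ 0.605 -0.198  0.14 ] 0.242 -4.177324846606268
back [0.781 0.03  0.14 ] [ 0.763 -0.212  0.14 ] 0.243 -4.363626399033862
bar [ 0.558 -0.029  0.108] [ 0.551 -0.117  0.108] 0.088 -4.5383114630736685
depth dir -4.903110560130627
handle [ 0.55417977 -0.07324219  0.108     ]
t 0.15 row: [-5.58, -0.97, 0.23] [-0.0, 0.0, 5.14] x 14
```

Request:
drive_tool(
  motion=[
    [[-5.6,-0.97,0.2],[0,0,5.1],-0.1],
    [[-5.6,-0.97,0.2],[0,0,5.1],-0.1],
    [[-5.6,-0.97,0.2],[0,0,5.1],-0.1],
    [[-5.6,-0.97,0.2],[0,0,5.1],-0.1],
    [[-5.6,-0.97,0.2],[0,0,5.1],-0.1],
    [[-5.6,-0.97,0.2],[0,0,5.1],-0.1],
    [[-5.6,-0.97,0.2],[0,0,5.1],-0.1],
    [[-5.6,-0.97,0.2],[0,0,5.1],-0.1],
    [[-5.6,-0.97,0.2],[0,0,5.1],-0.1],
    [[-5.6,-0.97,0.2],[0,0,5.1],-0.1],
    [[-5.6,-0.97,0.2],[0,0,5.1],-0.1],
    [[-5.6,-0.97,0.2],[0,0,5.1],-0.1],
  ],
)

```text
time: 1.65
position: [0.5699, 0.0373, 0.268]
tool_rot: [2.091, 2.344, -0.0]
ft_force: [1.0, -0.4, 0.2]
grip_width: 0.452
grip_force: 0.0
```

Request:
drive_tool(
  motion=[
    [[-5.5,-0.97,0.2],[0,0,5.1],-0.1],
    [[-5.5,-0.97,0.2],[0,0,5.1],-0.1],
    [[0,0,0],[0,0,0],-0.1],
    [[0,0,0],[0,0,0],-0.1],
  ],
)

```text
time: 2.15
position: [0.5585, -0.0712, 0.2641]
tool_rot: [-2.287, -2.152, -0.001]
ft_force: [-0.1, 1.0, 0.1]
grip_width: 0.453
grip_force: 0.0
```

```bash
python3 - <<'E'
from h import *
s=ctrl.get_state();im=ctrl.get_image("wrist");cv2.imwrite("pics/w1.png",im[:,:,::-1])
c=cam("wrist",s);print(s["position"],s["tool_rot"])
a=np.deg2rad(-4.4);ex=np.array([np.cos(a),np.sin(a),0]);ey=np.array([-ex[1],ex[0],0])
H=np.array([.553,-.0725,.108])
for k in(-.055,-.045,0,.045,.055): print(k,np.round(proj(c,H+k*ey),1))
plan(H+[0,0,.10],-4.4,4)
E
```

```text
[ 0.55852814 -0.07115153  0.26409034] [-2.28722936e+00 -2.15245641e+00 -8.85242856e-04]
-0.055 [253.1 247.4]
-0.045 [253.2 238.3]
0 [253.8 195.6]
0.045 [254.4 148.9]
0.055 [254.5 137.9]
t 2.2 row: [-0.07, -0.14, 1.4] [-0.0, -0.01, 0.26] x 4
```

View pics/w1.png

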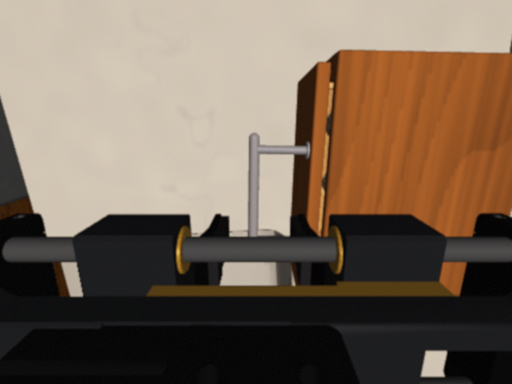

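The wrist view shows the bar at column 254, its left end at (254,135) and its post at (260,149). That matches my prediction within about 2 mm, so I'll go down and grip it.

```bash
python3 - <<'E'
from h import *
a=np.deg2rad(-4.4);ex=np.array([np.cos(a),np.sin(a),0]);ey=np.array([-ex[1],ex[0],0])
H=np.array([.553,-.0725,.108])-.02*ey
plan(H+[0,0,.056],-4.4,4)
E
```

```text
t 2.2 row: [-0.57, -0.14, 2.5] [-0.0, -0.01, 0.26] x 4
```

Request:
drive_tool(
  motion=[
    [[-2.3,-0.55,0],[0,0,1],-0.1],
    [[0,0,3],[0,0,0],-0.1],
    [[0,0,3],[0,0,0],-0.1],
    [[0,0,4],[0,0,0],-0.1],
    [[0,0,0],[0,0,0],-1],
    [[0,0,0],[0,0,0],-1],
    [[0,0,0],[0,0,0],-1],
    [[0,0,0],[0,0,0],-1],
  ],
  force=30,
)

```text
time: 3.2
position: [0.5509, -0.0945, 0.1657]
tool_rot: [-2.306, -2.131, 0.001]
ft_force: [-5.2, 0.9, 7.3]
grip_width: 0.103
grip_force: 30.0
```

Request:
drive_tool(
  motion=[
    [[0,-0.6,0],[0,0,0],-1],
    [[0,-1.4,0],[0,0,0],-1],
    [[0,-1.4,0],[0,0,0],-1],
    [[0,-1.4,0],[0,0,0],-1],
    [[0,-1.4,0],[0,0,0],-1],
    [[0,-1.4,0],[0,0,0],-1],
    [[0,-1.4,0],[0,0,0],-1],
    [[0,-1.4,0],[0,0,0],-1],
    [[0,-1.4,0],[0,0,0],-1],
    [[0,-1,0],[0,0,0],-1],
    [[0,0,0],[0,0,0],-1],
    [[0,0,0],[0,0,0],-1],
  ],
)

```text
time: 4.7
position: [0.4235, -0.0844, 0.1656]
tool_rot: [-2.307, -2.132, -0.002]
ft_force: [-2.9, 0.4, 11.5]
grip_width: 0.104
grip_force: 30.0
```

Request:
drive_tool(
  motion=[
    [[0,-0.3,0],[0,0,0],-1],
    [[0,0,0],[0,0,0],-1],
    [[0,0,0],[0,0,0],-0.1],
    [[0,0,0],[0,0,0],-0.1],
    [[0,0,-2],[0,0,0],-0.1],
    [[0,0,-4],[0,0,0],-0.1],
    [[0,0,-5],[0,0,0],-0.1],
    [[0,0,-5],[0,0,0],-0.1],
    [[0,0,0],[0,0,0],-0.1],
  ],
)

```text
time: 5.82
position: [0.4222, -0.0844, 0.3274]
tool_rot: [2.304, 2.13, 0.008]
ft_force: [-1.8, -0.3, -1.2]
grip_width: 0.448
grip_force: 0.0
```

```bash
python3 - <<'E'
from h import *
t=cam("top")
im=ctrl.get_image("top")[:,:,::-1]
cv2.imwrite("pics/t2.png",np.hstack([cv2.resize(im[100:220,280:380],None,fx=4,fy=4,interpolation=cv2.INTER_CUBIC),cv2.resize(im[165:285,150:250],None,fx=4,fy=4,interpolation=cv2.INTER_CUBIC)]))
s=ctrl.get_state();im=ctrl.get_image("wrist");cv2.imwrite("pics/w2.png",im[:,:,::-1])
print(s["position"])
E
```

```text
[ 0.42116668 -0.08420852  0.32516385]
```

View pics/t2.png

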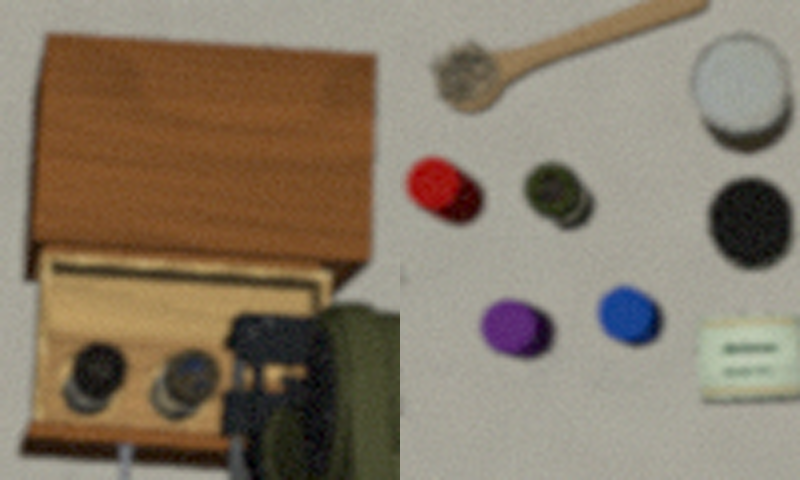

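View pics/w2.png

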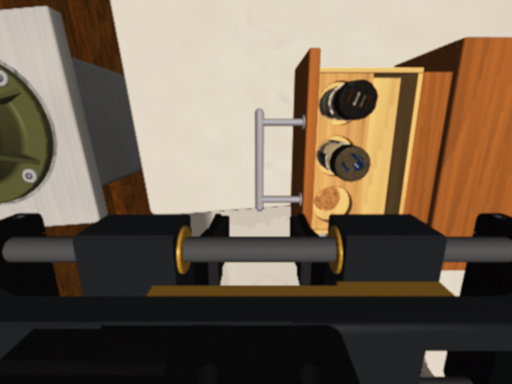

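The wrist view shows the drawer open, with jars in the left and middle holes. The cork is visible in the right hole, whose rim is centred near (331,203). In the top crop the jar's lid is at (551,190).

```bash
python3 - <<'E'
from h import *
t=cam("top");s=ctrl.get_state();c=cam("wrist",s)
a=np.deg2rad(-4.4);ex=np.array([np.cos(a),np.sin(a),0]);ey=np.array([-ex[1],ex[0],0])
H=np.array([.553,-.0725,.108])
Ho=H-.130*ex
for n,k in(("end+",.055),("end-",-.055)):print(n,np.round(proj(c,Ho+k*ey),1))
for k in(.068,0,-.068):
    p=Ho+.103*ex+k*ey;p[2]=.06;q=p.copy();q[2]=.125;print(k,p.round(4),np.round(proj(c,p),1),"top",np.round(proj(c,q),1))
J=onz(t,187.4,212.1,.105);print("jar",J)
print("az",np.degrees(np.arctan2(J[1],J[0])))
plan([J[0],J[1],.30],35,10)
E
```

```text
end+ [260.5 112.8]
end- [260.4 207. ]
0.068 [ 0.5313 -0.0026  0.06  ] [341.2 103.1] top [359.9  99.4]
0 [ 0.5261 -0.0704  0.06  ] [337.3 156.5] top [354.  164.4]
-0.068 [ 0.5209 -0.1382  0.06  ] [333.7 205. ] top [348.8 222.2]
jar [0.4788895  0.33955304 0.105     ]
az 35.338263879635264
t 5.92 row: [4.07, 1.57, 0.24] [-0.0, -0.0, -3.95] x 10
```

Request:
drive_tool(
  motion=[
    [[4.1,1.6,0.2],[0,0,-4],0.4],
    [[4.1,1.6,0.2],[0,0,-4],0.4],
    [[4.1,1.6,0.2],[0,0,-4],0.4],
    [[4.1,1.6,0.2],[0,0,-4],0.4],
    [[4.1,1.6,0.2],[0,0,-4],0.4],
    [[4.1,1.6,0.2],[0,0,-4],0.4],
    [[4.1,1.6,0.2],[0,0,-4],0.4],
    [[4.1,1.6,0.2],[0,0,-4],0.4],
    [[4.1,1.6,0.2],[0,0,-4],0.4],
    [[4.1,1.6,0.2],[0,0,-4],0.4],
    [[0,0,0],[0,0,0],0.4],
    [[0,0,0],[0,0,0],0.4],
  ],
)

```text
time: 7.42
position: [0.4795, 0.3419, 0.3023]
tool_rot: [-1.44, -2.792, 0.006]
ft_force: [-0.3, -0.2, -0.7]
grip_width: 0.698
grip_force: 0.0
```

```bash
python3 - <<'E'
from h import *
s=ctrl.get_state();im=ctrl.get_image("wrist");cv2.imwrite("pics/w3.png",im[:,:,::-1])
c=cam("wrist",s);print(s["position"],proj(c,[.4789,.3396,.105]),proj(c,[.4789,.3396,0]))
E
```

```text
[0.47946342 0.341942   0.30233201] (np.float64(258.1160205620495), np.float64(185.0841579385409)) (np.float64(258.54773622626465), np.float64(168.3293568036033))
```

View pics/w3.png

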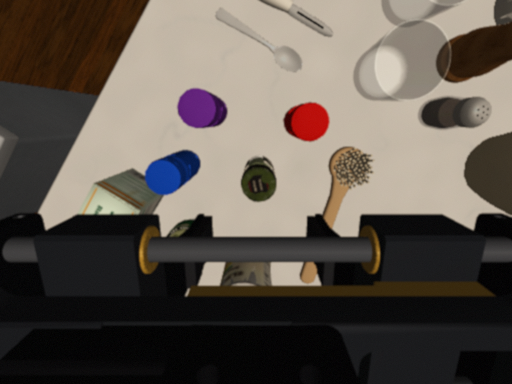

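The wrist view shows the dark-lidded jar between the fingers, with its lid centred at about (259,183) against a predicted (258,185). The red, blue and purple jars are clear of the fingers. I'll go down and grip.

Request:
drive_tool(
  motion=[
    [[0,-0.2,3],[0,0,0],0.4],
    [[0,0,4],[0,0,0],0.4],
    [[0,0,4],[0,0,0],0.4],
    [[0,0,3],[0,0,0],0.4],
    [[0,0,2],[0,0,0],0.4],
    [[0,0,1],[0,0,0],0.4],
    [[0,0,0],[0,0,0],0.4],
    [[0,0,0],[0,0,0],-1],
    [[0,0,0],[0,0,0],-1],
    [[0,0,0],[0,0,0],-1],
    [[0,0,0],[0,0,0],-1],
    [[0,0,0],[0,0,0],-1],
  ],
  force=20,
)

```text
time: 8.98
position: [0.4784, 0.3422, 0.1349]
tool_rot: [1.438, 2.793, 0.002]
ft_force: [-0.0, -0.0, 4.0]
grip_width: 0.466
grip_force: 19.9
```

Request:
drive_tool(
  motion=[
    [[0,0,-2],[0,0,0],-1],
    [[0,0,-4],[0,0,0],-1],
    [[0,0,-5],[0,0,0],-1],
    [[0,0,-5],[0,0,0],-1],
    [[0,0,-2],[0,0,0],-1],
    [[0,0,0],[0,0,0],-1],
    [[0,0,0],[0,0,0],-1],
  ],
)

```text
time: 9.85
position: [0.4775, 0.3416, 0.3124]
tool_rot: [-1.438, -2.792, 0.004]
ft_force: [0.1, 0.1, -1.0]
grip_width: 0.464
grip_force: 19.9
```

```bash
python3 - <<'E'
from h import *
s=dict(position=np.array([.42117,-.08421,.32516]),tool_rot=np.array([2.304,2.13,.008]))
c=cam("wrist",s);im=cv2.imread("pics/w2.png")
big=cv2.resize(im[80:230,240:440],None,fx=4,fy=4,interpolation=cv2.INTER_CUBIC)
a=np.deg2rad(-4.4);ex=np.array([np.cos(a),np.sin(a),0]);ey=np.array([-ex[1],ex[0],0])
for p,z in(([.5313,-.0026],.06),([.5261,-.0704],.06),([.5209,-.1382],.06)):
    pts=np.array([proj(c,[p[0]+.027*np.cos(t),p[1]+.027*np.sin(t),z]) for t in np.linspace(0,6.28,60)])
    cv2.polylines(big,[np.int32((pts-[240,80]+.5)*4)],True,(0,255,0),1)
cv2.imwrite("pics/c2.png",big)
plan([.5209,-.1382,.32],-15,11)
E
```

```text
t 9.85 row: [-4.49, -0.58, -0.07] [-0.01, 0.01, 4.59] x 11
```

View pics/c2.png

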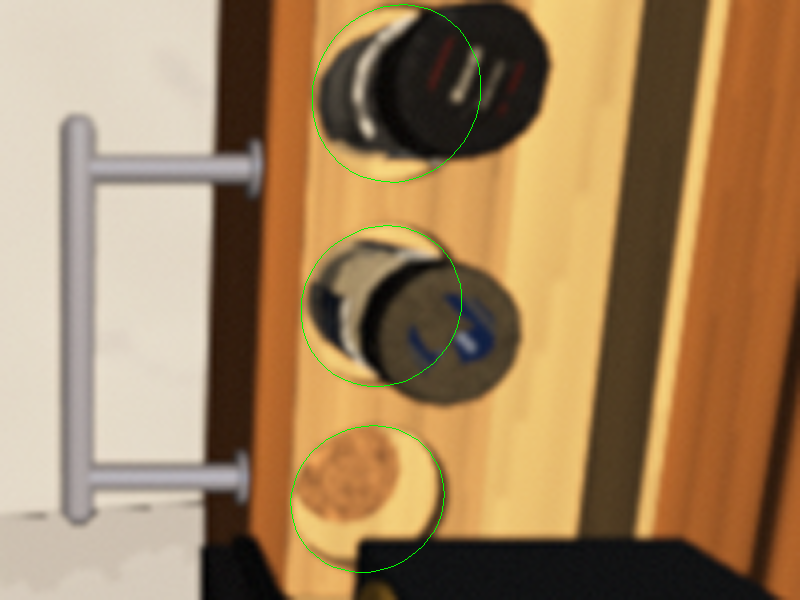

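The overlay matches the right hole, rim and cork included, within about 1 mm. I'll carry the jar there.

Request:
drive_tool(
  motion=[
    [[-4.5,-0.6,-0.1],[0,0,4.6],-1],
    [[-4.5,-0.6,-0.1],[0,0,4.6],-1],
    [[-4.5,-0.6,-0.1],[0,0,4.6],-1],
    [[-4.5,-0.6,-0.1],[0,0,4.6],-1],
    [[-4.5,-0.6,-0.1],[0,0,4.6],-1],
    [[-4.5,-0.6,-0.1],[0,0,4.6],-1],
    [[-4.5,-0.6,-0.1],[0,0,4.6],-1],
    [[-4.5,-0.6,-0.1],[0,0,4.6],-1],
    [[-4.5,-0.6,-0.1],[0,0,4.6],-1],
    [[-4.5,-0.6,-0.1],[0,0,4.6],-1],
    [[-4.5,-0.6,-0.1],[0,0,4.6],-1],
    [[0,0,0],[0,0,0],-1],
  ],
)

```text
time: 11.35
position: [0.5172, -0.1443, 0.3238]
tool_rot: [-2.502, -1.899, 0.005]
ft_force: [0.5, -0.3, -0.9]
grip_width: 0.462
grip_force: 19.9
```

Request:
drive_tool(
  motion=[
    [[0,0,0],[0,0,0],-1],
    [[0,0,0],[0,0,0],-1],
  ],
)

```text
time: 11.6
position: [0.5197, -0.1379, 0.3244]
tool_rot: [-2.49, -1.913, 0.001]
ft_force: [0.2, 0.4, -1.4]
grip_width: 0.468
grip_force: 19.9
```

```bash
python3 - <<'E'
from h import *
s=ctrl.get_state();im=ctrl.get_image("wrist");cv2.imwrite("pics/w4.png",im[:,:,::-1])
c=cam("wrist",s);p=s["position"];print(p,R.from_rotvec(s["tool_rot"]).as_matrix()[:,2])
for z in(.03,.135):print(proj(c,p-[0,0,z]))
plan([.5209,-.1382,.210],-15,6)
E
```

```text
[ 0.51971915 -0.13790987  0.32439541] [-1.31597523e-03  4.21630771e-04 -9.99999045e-01]
(np.float64(260.1328223214402), np.float64(259.5881501395675))
(np.float64(259.66082377329536), np.float64(200.05531231177568))
t 11.65 row: [0.0, 0.02, 1.91] [-0.01, 0.0, 0.01] x 6
```

View pics/w4.png

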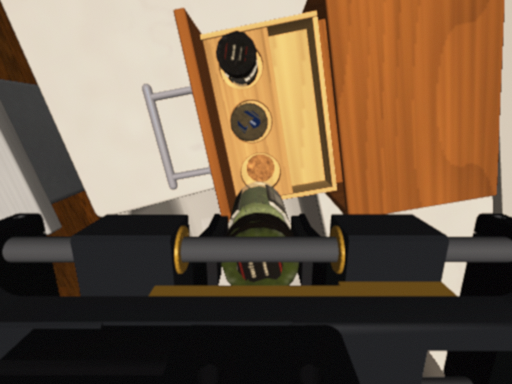

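The wrist view shows the jar hanging upright with its base near (260,199). The empty hole with its cork is just beneath it at (260,170), and the other two jars are undisturbed. I'll lower it.

Request:
drive_tool(
  motion=[
    [[0,0.1,2],[0,0,0],-1],
    [[0,0,2],[0,0,0],-1],
    [[0,0,2],[0,0,0],-1],
    [[0,0,2],[0,0,0],-1],
    [[0,0,1.5],[0,0,0],-1],
    [[0,0,1],[0,0,0],-1],
    [[0,0,0.6],[0,0,0],-1],
    [[0,0,0],[0,0,0],-1],
    [[0,0,0],[0,0,0],-1],
    [[0,0,0],[0,0,0],-1],
    [[0,0,0],[0,0,0],-1],
  ],
)

```text
time: 13.02
position: [0.5205, -0.14, 0.2146]
tool_rot: [2.494, 1.91, 0.001]
ft_force: [-0.3, 0.8, -0.6]
grip_width: 0.466
grip_force: 19.9
```

```bash
python3 - <<'E'
from h import *
w=cam("wrist",dict(position=np.array([.5197,-.1379,.3244]),tool_rot=np.array([-2.49,-1.913,.001])))
print("w4 hole pred",proj(w,[.5209,-.1382,.06]),"seen->",onz(w,260.5,169.5,.06))
s=ctrl.get_state();print(s["time"],s["position"],s["ft_force"],s["grip_width"],s["grip_force"],np.abs(s["qd"]).max())
c=cam("wrist",s)
im=ctrl.get_image("wrist")[:,:,::-1];sd=ctrl.get_image("side")[:,:,::-1]
print(proj(c,[.5209,-.1382,.06]),proj(cam("side"),s["position"]))
u,v=map(int,proj(cam("side"),[.52,-.1,.1]))
a=cv2.resize(im[80:230,160:360],None,fx=2,fy=2);b=cv2.resize(sd[v-50:v+50,u-66:u+67],(400,300),interpolation=cv2.INTER_CUBIC)
cv2.imwrite("pics/fin.png",np.hstack([a,b]))
E
```

```text
w4 hole pred (np.float64(260.4012727157914), np.float64(172.46421145939541)) seen-> [ 0.52207197 -0.13428606  0.06      ]
13.025 [ 0.52053505 -0.14001954  0.21456726] [-0.26387361  0.82634968 -0.6434995 ] 0.4659121920032361 19.931893614702858 0.0014684707883220825
(np.float64(259.17220148060784), np.float64(192.31523467995916)) (np.float64(340.4976000359318), np.float64(139.79769105210812))
```

View pics/fin.png

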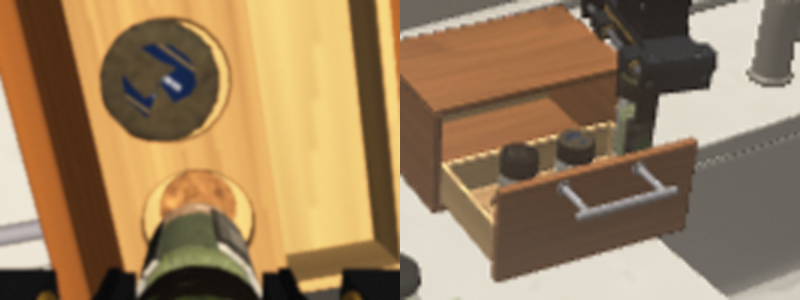

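```bash
python3 - <<'E'
from h import *
s=ctrl.get_state();c=cam("wrist",s);Rt=R.from_rotvec(s["tool_rot"]).as_matrix();p=s["position"]
f=lambda q,r,z:proj(c,np.r_[(q+Rt[:,0]*r)[:2],z])
h=np.array([.5209,-.1382,.06])
print("hole far rim",f(h,.027,.06),"seen 164; jar far base rim",f(p,.0205,.080),"seen ~183")
print("ideal tool shift mm",(Rt.T@(h-p)*1000).round(1))
E
```

```text
hole far rim (np.float64(259.30494429601356), np.float64(164.56130236867165)) seen 164; jar far base rim (np.float64(259.42758813676585), np.float64(177.70485896527595)) seen ~183
ideal tool shift mm [ 1.700e+00 -1.000e-01  1.544e+02]
```

Request:
drive_tool(
  motion=[
    [[0.2,0,0.2],[0,0,0],-1],
    [[0.2,0,0.2],[0,0,0],-1],
    [[0,0,0],[0,0,0],-1],
    [[0,0,0],[0,0,0],-1],
    [[0,0,0],[0,0,0],-1],
    [[0,0,0],[0,0,0],-1],
  ],
)

```text
time: 13.88
position: [0.5215, -0.1361, 0.2103]
tool_rot: [2.494, 1.91, 0.0]
ft_force: [0.3, 0.4, -1.0]
grip_width: 0.465
grip_force: 19.9
```

```bash
python3 - <<'E'
from h import *
s=ctrl.get_state();c=cam("wrist",s);p=s["position"];Rt=R.from_rotvec(s["tool_rot"]).as_matrix();print(p,s["ft_force"],s["grip_force"])
im=ctrl.get_image("wrist")
f=lambda q,r,z:np.round(proj(c,np.r_[(q+Rt[:,0]*r)[:2],z]),1)
print("rim",f(np.array([.5209,-.1382,0]),.027,.06),"base far",f(p,.0205,p[2]-.1345),"lid far/near",f(p,.0205,p[2]-.03))
for v in range(160,214,2):print(v,im[v,258:262].mean(0).round().astype(int),end="; ")
E
```

```text
[ 0.52146574 -0.13614912  0.21034443] [ 0.25512464  0.38461213 -0.98954228] 19.93197270145174
rim [259.4 169.4] base far [259.5 177.7] lid far/near [260.1 222.1]
160 [234 181 105]; 162 [235 181 105]; 164 [235 181 104]; 166 [236 182 105]; 168 [232 176 101]; 170 [206 140  77]; 172 [217 145  79]; 174 [221 148  81]; 176 [226 154  84]; 178 [222 150  82]; 180 [201 134  76]; 182 [210 169 128]; 184 [217 176 134]; 186 [134 113  80]; 188 [94 93 66]; 190 [94 94 67]; 192 [97 96 68]; 194 [97 95 67]; 196 [91 90 64]; 198 [96 95 67]; 200 [96 96 68]; 202 [105 106  72]; 204 [126 128  81]; 206 [133 137  84]; 208 [145 148  95]; 210 [150 152  99]; 212 [105 106  68];
```

```bash
python3 -c "
from bench import ctrl
print(ctrl.close_job())"
```

```text
the job is handed in; nothing more can be done
None
```

The job is handed in, with no verdict returned: the drawer is pulled open about 0.13 m, and the arm is holding the jar upright about 16 mm above the empty right-hand hole, centred to within about 2 mm by my measurements.

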